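# Wind the bell timer and set it to the marker

## Robot

A 6-joint arm with a two-finger parallel gripper is mounted at the origin on a cart in front of the work surface, level with it; the furniture and walls round the work are solid. World frame = base frame: x ahead of the robot, y to its left, z up, the work surface at z = 0. Lengths are in m, angles in rad, forces in N, time in s.
With the tool pointing down it reaches from about 0.3 to 0.75 m from the base axis. Payload 8.5 kg.
Tool frame: the origin (TCP) lies at the very end of the fingers, on their centre line; the grasp point (between the pads) lies 19 mm behind it; z points along the fingers, y is the line along which they close (so a half turn about z gives the same grasp; the last joint's range is limited). The gripper opens to 88 mm and grips with 3 to 60 N. Pads are 18 mm wide; open, the fingers measure 123 mm over their backs; the gripper's body (75 mm by 187 mm) begins 45 mm behind the grasp point.
Start: joints at [1.011, 0.381, 1.297, -0, 1.464, -0.215], TCP at [0.186, 0.518, 0.239] pointing down, gripper open.
Joint ranges: [-3.11, 3.11], [-0.89, 2.33], [0.22, 2.48], [-1.42, 4.56], [0.17, 2.85], [-2.88, 2.88]. Speed limits (rad/s): [2.39, 2.39, 3.14, 3.14, 3.14, 3.14].

## Interface

Orientations are given as a rotation vector (axis times angle).
In Python, from workcell import env gives the robot as it stands. The module is installed in compiled form; this text tells all that it offers.
- The arm moves only by the tool servo_tool, never from a script. Its argument "targets" is a list of rows, each a list of 6 numbers: the shift along the tool's x, y, z in mm, then the turn, a rotation vector about the tool's x, y, z in degrees. In form: [[dx, dy, dz, wx, wy, wz], ...]. A call has 1 to 5 rows; each row is the pose to reach, as a shift and turn from the pose commanded when the call began, along the tool's axes at that moment; what a row does not reach only later rows make up. A row lasts 1/8 s, in which the tool goes at most 62.5 mm and 10.7 degrees, less where a joint would pass 70% of its speed; a pose out of reach is approached as far as the arm can. A call with a gripper value outside its range is refused whole. "gripper" is the finger opening in mm, from 0 to 88.1, set as the call begins (left out, the last holds). The fingers move at their own pace and stop on an object; the grip force is fixed at half the most. Time passes only in rows, so rows that repeat a pose let the fingers close. It gives the time, the measured TCP pose, the force, the opening and the grip force at its end, in the units of the state.
- env.get_state(): the state, without advancing time (a new reading comes with each control period).
- env.read_camera(name): name is "scene" or "top"; returns the picture (384x512x3 uint8, red, green, blue); there is no depth.
- env.calibration(name): a dict with "K" (3x3 intrinsics, pixels), "k1" (the pictures are not rectified: a ray, as slopes to the right and down, at radius r is drawn at 1 + k1 r^2 times it, then the intrinsics apply), "R" (3x3) and "t" (3): a world point X has camera coordinates R X + t. Camera axes: x right, y down, z forward; pixel columns grow to the right and rows downward; lengths in m; the calibration is good to about 2 mm. A picture is of the moment at which its call begins. calibration takes no time and is no camera call.
- env.finish_job(): hands the job in; it is judged then, once.
The state is a dict: "time_s": time; "q": joint angles; "dq": joint speeds; "effort": joint torques, N m; "eef_pos": TCP position; "eef_rot": TCP orientation; "wrist_force": force on the tool from outside, world axes, zero at the start; "ft_torque": the same for the moment, N m; "opening": opening from 0.0 (shut) to 1.0 (fully open); "grip_force": force on a finger pad.
Only numpy, scipy, OpenCV 4.12 (cv2) and the standard library are available. Lean on these libraries where they do the work, as an engineer would, in place of code of your own. Each camera call takes 0.05 s, during which the arm holds its last target. There are 200 camera calls.

## Task

Set the blue kitchen timer: twist its dial clockwise until the pointer is past the long red top mark, so that the bell is wound, then turn it back until the pointer lines up with the green marker clip on the rim, and let go. Do not shift the green clip, and leave the other things on the worktop where they stand.

Things in the scene. Friction and masses are not known exactly. Their poses are not given: they have to be found in the camera images.
- timer: Blue round kitchen timer, 125 mm wide, 32 mm high, fixed to the worktop; origin at the centre of its underside. White face with black marks every minute, longer every 5, and one long wide red top mark (20 minutes) that lies on its +x side, roughly away from the robot. z up. Wall cabinets overhang the back of the worktop (about 0.5 m up).
- dial_grip (a point): Point on the dial's vertical turning axis, 58 mm above the worktop, in its black grip bar; turns with it. x: along the bar to its pointer end, z up. Bar: 60 mm long, 14 mm thick, flat sides parallel to x, from 40 to 73 mm above the worktop, white line on top toward the pointer end. Under it discs 62 and 72 mm wide (33 to 40 mm up); an orange tip at the pointer end, 43 mm from the axis.
- dial (a joint): Dial angle, rad: 0 = pointer at the first mark (0 minutes), growing as the dial turns clockwise seen from above, 0.1 rad a minute; at the red top mark it is 2.0. End stops at 0 and 2.45. Light friction (0.06 N m), no spring: it stays where it is left.
- marker (a joint): Angle of the green marker clip on the timer's rim, same zero, direction and scale as the dial: equal values mean that the pointer points at the clip. It is stiff but would shift if pushed.
- marker_tip (a point): Inner end of the green marker clip (a tooth 8 mm wide lying on the white face, 48 to 62 mm from the dial's axis, reaching over the rim to 66 mm; top 37 mm above the worktop). Its x axis points radially outward from the dial's axis.
- salt_shaker_mid (a point): Bystander: glass salt shaker with steel cap, 42 mm wide, 80 mm tall; point on its axis 40 mm above its base.
- pepper_mill_mid (a point): Bystander: turned wooden pepper mill, 46 mm wide, 127 mm tall; point on its axis 60 mm above its base.
- small_cup_mid (a point): Bystander: small white cup, 64 mm wide, 36 mm tall; point on its axis 18 mm above its base.
- jar_low_mid (a point): Bystander: low jar with black lid, 95 mm wide, 60 mm tall; point on its axis 30 mm above its base.
- wood_bowl_mid (a point): Bystander: wooden bowl, 111 mm wide, 32 mm tall; point on its axis 16 mm above its base.
- glass_a_mid (a point): Bystander: drinking glass, 81 mm wide, 93 mm tall; point on its axis 46 mm above its base.
Things that resemble listed ones, but are neither listed nor needed, are in the scene too. Leave any pink or yellow look-alike of the timer alone.

How it is judged:
By the outcome, as a careful person would: the job done as asked, in the order asked, and still so for the second after the job is handed in, with the robot touching nothing.
It also fails if it takes over 67 s, if anything falls off the work surface, if the arm or the gripper's body presses on something with over 40 N, if the wrist force passes 120 N, or if a joint passes its speed limit or range.

## Working session

There is one attempt and no reset: what is moved stays moved. The work goes in short steps, Python scripts to look and compute and a tool call to move; the robot and the scene stay as the last step left them, time stands still between calls to the robot, and variables do not carry over. Pictures are saved under pics/ and viewed, at most 10 in all, crops included, and the job is handed in when it is done.

Besides the shell and the picture viewer there is one more tool, called after ">>>" as a command line: name --pt "numbers of a row" for each row, then --argument value for the rest. servo_tool: Moves the arm, as the interface text tells. Its arguments: {"type":"object","properties":{"targets":{"type":"array"},"gripper":{"type":"number"}},"required":["targets"]}

```bash
mkdir -p pics
cat > h.py <<'E'
import numpy as np, cv2
from workcell import env
from scipy.spatial.transform import Rotation as Ro
def cam(n):
    c=env.calibration(n); return [np.array(c[k],float) for k in("K","R","t")]+[c["k1"]]
def proj(n,X):
    K,R,t,k=cam(n); p=np.atleast_2d(X)@R.T+t; s=p[:,:2]/p[:,2:]
    s=s*(1+k*(s**2).sum(1,keepdims=True)); return s@K[:2,:2].T+K[:2,2]
def ray(n,uv,z):
    K,R,t,k=cam(n)
    s=cv2.undistortPoints(np.array(uv,float).reshape(-1,1,2),K,np.array([k,0,0,0,0.]))[:,0]
    d=np.c_[s,np.ones(len(s))]@R; o=-R.T@t
    return o+d*((z-o[2])/d[:,2:])
def pic(n):
    return cv2.cvtColor(np.array(env.read_camera(n)),cv2.COLOR_RGB2BGR)
E
python3 - <<'E'
from h import *
a=pic("scene");b=pic("top");cv2.imwrite("pics/s0.png",a);cv2.imwrite("pics/t0.png",b)
s=env.get_state();print(s)
for n in("scene","top"):
    K,R,t,k=cam(n);print(n,K,-R.T@t,k)
E
```

```text
{'time_s': 0.1, 'q': array([ 1.01068627e+00,  3.81110665e-01,  1.29813165e+00, -1.43371140e-05,
        1.46359620e+00, -2.15263414e-01]), 'dq': array([ 0.00122546, -0.00275149, -0.00112001,  0.00019093,  0.00056969,
       -0.00082248]), 'effort': array([ 2.55168641e-03, -4.38653111e+01, -2.24911219e+01,  7.14232377e-02,
        3.42198287e-02, -9.61021010e-05]), 'eef_pos': array([0.18578362, 0.51741451, 0.23822714]), 'eef_rot': array([-5.38922784e-01, -3.09455766e+00,  1.81995876e-03]), 'wrist_force': array([ 0.13868449,  0.24000528, -0.40854477]), 'ft_torque': array([0.00786055, 0.00640209, 0.00202949]), 'grip_force': 0.0, 'opening': 1.0017609967620542}
scene [[368.98232601   0.         258.12929508]
 [  0.         368.98232601 189.76674601]
 [  0.           0.           1.        ]] [-0.42969048 -0.57933932  0.56672639] -0.047702539667925446
top [[384.45586175   0.         261.78265109]
 [  0.         384.45586175 188.25809264]
 [  0.           0.           1.        ]] [0.04290906 0.02851318 1.40058995] -0.09918909788032201
```

View pics/s0.png

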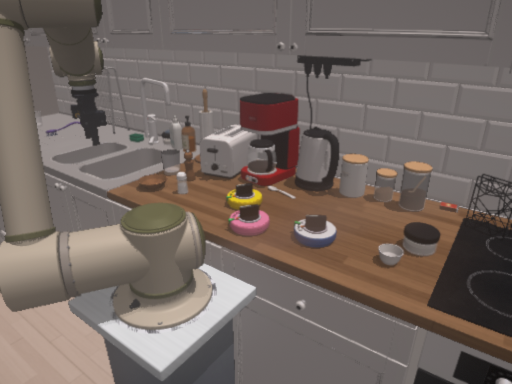

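View pics/t0.png

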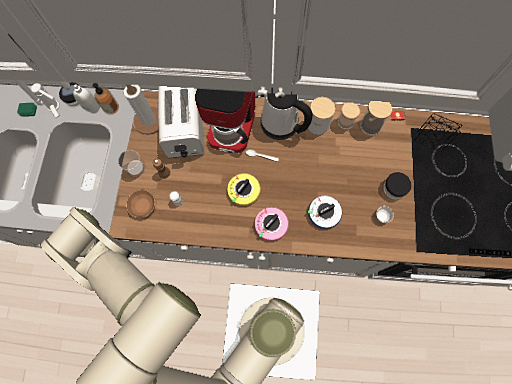

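Candidates: yellow timer at top (243,189), pink at top (271,224), blue-rimmed at top (325,212) / scene (315,232). The blue-rimmed one fits the description, so I'll enlarge it in both views to confirm.

Run:
```python
from h import *
a=cv2.imread("pics/s0.png");b=cv2.imread("pics/t0.png")
A=cv2.resize(a[205:255,285:345],None,fx=8,fy=8,interpolation=cv2.INTER_CUBIC)[:400,:400]
B=cv2.resize(b[187:237,300:350],None,fx=8,fy=8,interpolation=cv2.INTER_CUBIC)
A=cv2.resize(a[207:252,290:340],(400,360),interpolation=cv2.INTER_CUBIC)
cv2.imwrite("pics/c0.png",np.hstack([A,B[:360]]))
for n,im in(("scene",a),("top",b)):
    h=cv2.cvtColor(im,cv2.COLOR_BGR2HSV); w=np.zeros(h.shape[:2],np.uint8)
    if n=="scene": w[205:255,285:345]=1
    else: w[187:237,300:350]=1
    for nm,lo,hi,z in(("blue",(100,80,40),(130,255,255),.016),("green",(45,90,50),(85,255,255),.037),("orange",(5,150,120),(20,255,255),.037),("red",(0,150,100),(4,255,255),.033),("black",(0,0,0),(179,255,60),.073)):
        m=cv2.inRange(h,lo,hi)&(w*255); v,u=np.nonzero(m)
        if len(u)==0: print(n,nm,0);continue
        c=np.array([u.mean(),v.mean()]); print(n,nm,len(u),c.round(2),ray(n,[c],z).round(4), (u.min(),u.max(),v.min(),v.max()))
```

```text
scene blue 0
scene green 5 [295.8 221.6] [[ 0.4265 -0.1074  0.037 ]] (np.int64(295), np.int64(297), np.int64(221), np.int64(222))
scene orange 0
scene red 0
scene black 0
top blue 53 [320.53 221.75] [[ 0.3976 -0.1518  0.016 ]] (np.int64(309), np.int64(341), np.int64(202), np.int64(228))
top green 11 [309.45 211.45] [[ 0.4278 -0.1069  0.037 ]] (np.int64(308), np.int64(312), np.int64(210), np.int64(213))
top orange 9 [333.11 210.78] [[ 0.4375 -0.1938  0.037 ]] (np.int64(316), np.int64(342), np.int64(201), np.int64(216))
top red 2 [319.  199.5] [[ 0.4779 -0.1407  0.033 ]] (np.int64(319), np.int64(319), np.int64(199), np.int64(200))
top black 119 [322.91 213.64] [[ 0.4135 -0.1517  0.073 ]] (np.int64(307), np.int64(335), np.int64(203), np.int64(228))
```

View pics/c0.png

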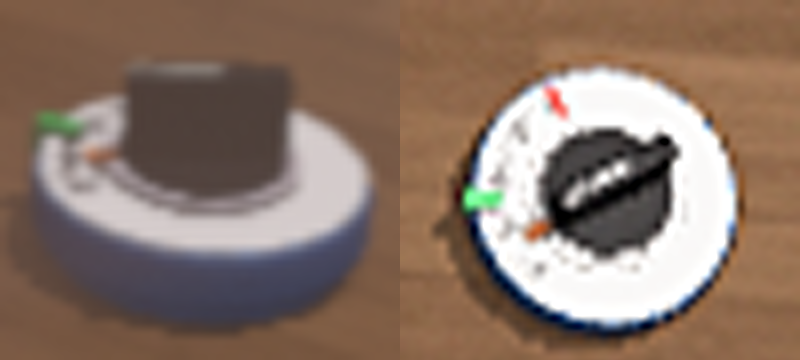

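The crop confirms the blue timer. Orange pointer is at about top (317,216), green clip at (309.5,211.5) and red mark at (319.5,200). The pointer is currently before the clip and must turn clockwise past red. Next is a sub-pixel measurement.

```bash
cat > m.py <<'E'
from h import *
from scipy.optimize import least_squares
W={"scene":(205,255,285,345),"top":(187,237,300,350)}
def circ(P,r=None):
    f=lambda p:np.hypot(P[:,0]-p[0],P[:,1]-p[1])-p[2]
    s=least_squares(f,[P[:,0].mean(),P[:,1].mean(),.06],loss="soft_l1",f_scale=.001); return s.x,np.std(s.fun)
def blob(n,F,sc,z,gate):
    r0,r1,c0,c1=W[n]; w=np.clip(sc(F[r0:r1,c0:c1]),0,None)
    w[w<.25*w.max()]=0
    v,u=np.mgrid[r0:r1,c0:c1]; P=ray(n,np.c_[u.ravel(),v.ravel()],z)
    w=w.ravel()*gate(P); return (P*w[:,None]).sum(0)/w.sum(),int((w>0).sum())
def measure(n,N=4,c=None):
    F=np.mean([pic(n).astype(float) for _ in range(N)],0)
    r0,r1,c0,c1=W[n]; s=F[r0:r1,c0:c1]; k=8
    if c is None:
        S=cv2.resize(s,None,fx=k,fy=k,interpolation=cv2.INTER_CUBIC)
        b=S[...,0]; t=(np.percentile(b,97)+80)/2
        m=((S.min(2)>t*0.97)*255).astype(np.uint8)
        cs,_=cv2.findContours(m,cv2.RETR_EXTERNAL,cv2.CHAIN_APPROX_NONE)
        h=cv2.convexHull(max(cs,key=cv2.contourArea))
        mm=cv2.drawContours(np.zeros_like(m),[h],-1,255,-1)
        C=cv2.findContours(mm,cv2.RETR_EXTERNAL,cv2.CHAIN_APPROX_NONE)[0][0][:,0].astype(float)
        P=ray(n,(C+.5)/k-.5+[c0,r0],.0325); x,e=circ(P); print(n,"face",x.round(4),"rms",e.round(4)); c=x[:2]
    out={}
    d=lambda P:np.hypot(*(P[:,:2]-c).T)
    for nm,sc,z,lo,hi in(("green",lambda I:I[...,1]-np.maximum(I[...,0],I[...,2])-15,.036,.04,.075),
      ("orange",lambda I:(I[...,2]-I[...,0]-40)*(I[...,1]-I[...,0]>12),.037,.033,.05),
      ("red",lambda I:I[...,2]-np.maximum(I[...,0],I[...,1])-35,.033,.038,.06)):
        try:
            p,k_=blob(n,F,sc,z,lambda P:(d(P)>lo)&(d(P)<hi)); q=p[:2]-c
            out[nm]=np.arctan2(q[1],q[0]); print(n,nm,k_,p.round(4),"r",np.hypot(*q).round(4),"ang",np.degrees(out[nm]).round(2))
        except Exception as ex: print(n,nm,ex)
    return c,out
if __name__=="__main__":
    for n in W: 
        try: measure(n)
        except Exception as e: print(n,e)
E
python3 m.py
```

```text
scene face [ 0.4299 -0.1723  0.0544] rms 0.0063
scene green 8 [ 0.4285 -0.1098  0.036 ] r 0.0625 ang 91.32
scene orange 4 [ 0.414  -0.1348  0.037 ] r 0.0407 ang 113.03
scene red 3 [ 0.4198 -0.1318  0.033 ] r 0.0417 ang 103.95
top face [ 0.4364 -0.1653  0.0602] rms 0.0004
top green 11 [ 0.4285 -0.1078  0.036 ] r 0.0581 ang 97.8
top orange 4 [ 0.4149 -0.1334  0.037 ] r 0.0384 ang 123.9
top red 7 [ 0.4733 -0.1403  0.033 ] r 0.0446 ang 34.13
```

```bash
cat > go.py <<'E'
import sys
from h import *
x,y,z,a=map(float,sys.argv[1:5])   # target TCP and world angle of tool y, deg
s=env.get_state(); R=Ro.from_rotvec(s["eef_rot"]).as_matrix(); p=s["eef_pos"]
t=np.radians(a); Y=np.array([np.cos(t),np.sin(t),0]); Z=np.array([0,0,-1.]); T=np.c_[np.cross(Y,Z),Y,Z]
print("t",s["time_s"],"p",p.round(4),"yang",np.degrees(np.arctan2(R[1,1],R[0,1])).round(2),"q6",s["q"][5].round(3))
print("shift mm",(R.T@([x,y,z]-p)*1000).round(1),"turn deg",np.degrees(Ro.from_matrix(R.T@T).as_rotvec()).round(2))
E
python3 go.py .436 -.165 .2 34
```

```text
t 0.5 p [0.1859 0.5176 0.2387] yang 70.24 q6 -0.215
shift mm [-466.1 -557.9   38.7] turn deg [-0.   -0.   36.24]
```

>>> servo_tool --pt "-30 -36 0 0 0 0" --pt "-65 -77 0 0 0 0" --pt "-100 -119 0 0 0 0" --pt "-134 -160 0 0 0 0" --pt "-165 -198 0 0 0 0" --gripper 88

```text
time_s: 1.12
eef_pos: [0.2745, 0.2739, 0.2389]
eef_rot: [0.539, 3.094, 0.001]
wrist_force: [0.6, 0.3, 0.5]
opening: 0.996
grip_force: 0.0
```

>>> servo_tool --pt "-30 -36 0 0 0 0" --pt "-65 -77 0 0 0 0" --pt "-100 -119 0 0 0 0" --pt "-134 -160 0 0 0 0" --pt "-165 -198 0 0 0 0"

```text
time_s: 1.75
eef_pos: [0.363, 0.0315, 0.239]
eef_rot: [0.54, 3.094, 0.0]
wrist_force: [0.3, 0.2, -0.5]
opening: 0.998
grip_force: 0.0
```

>>> servo_tool --pt "-30 -36 0 0 0 8" --pt "-65 -77 0 0 0 16" --pt "-100 -119 0 0 0 24" --pt "-136 -162 0 0 0 32" --pt "-136 -162 0 0 0 36"

```text
time_s: 2.38
eef_pos: [0.4366, -0.1682, 0.2382]
eef_rot: [-1.478, -2.772, 0.0]
wrist_force: [-0.0, 0.5, -0.5]
opening: 0.997
grip_force: 0.0
```

```bash
python3 go.py .436 -.165 .09 34
```

```text
t 2.375 p [ 0.4366 -0.1682  0.2382] yang 33.86 q6 -1.212
shift mm [  3.    1.3 148.2] turn deg [-0.02  0.   -0.14]
```

>>> servo_tool --pt "3 1 40 0 0 0" --pt "3 1 80 0 0 0" --pt "3 1 120 0 0 0" --pt "3 1 145 0 0 0" --pt "3 1 145 0 0 0"

```text
time_s: 3.0
eef_pos: [0.4344, -0.1617, 0.0928]
eef_rot: [-1.468, -2.774, -0.001]
wrist_force: [0.5, -0.8, 1.4]
opening: 0.999
grip_force: 0.0
```

```bash
python3 - <<'E'
from h import *
a=pic("scene");b=pic("top")
A=cv2.resize(a[172:252,265:365],(500,400),interpolation=cv2.INTER_CUBIC)
B=cv2.resize(b[172:252,295:355],(300,400),interpolation=cv2.INTER_CUBIC)
cv2.imwrite("pics/c1.png",np.hstack([A,B]))
E
python3 go.py .436 -.165 .045 34
```

```text
t 3.1 p [ 0.4354 -0.1623  0.0946] yang 34.25 q6 -1.21
shift mm [-2.5 -1.1 49.6] turn deg [0.02 0.06 0.25]
```

View pics/c1.png

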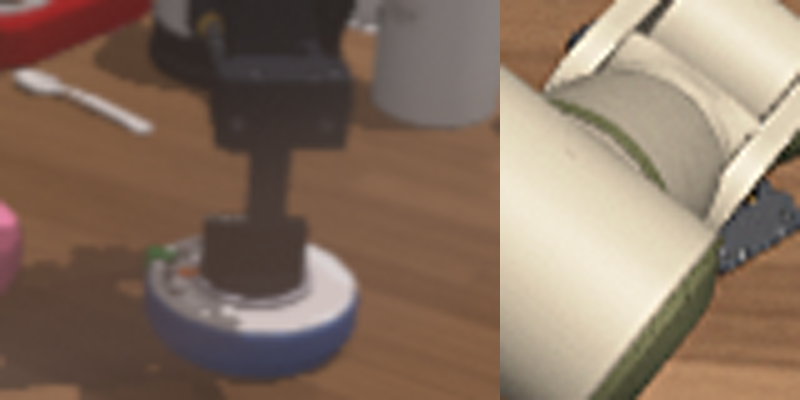

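The fingers straddle the bar: near finger at crop x≈270, bar 204–306 at rows 218–290, green clip at (160,253), untouched. Descending.

>>> servo_tool --pt "-2 -1 15 0 0 0" --pt "-2 -1 30 0 0 0" --pt "-2 -1 42 0 0 0" --pt "-2 -1 48 0 0 0" --pt "-2 -1 48 0 0 0"

```text
time_s: 3.72
eef_pos: [0.4354, -0.1643, 0.0459]
eef_rot: [-1.469, -2.777, 0.0]
wrist_force: [1.0, 0.3, 0.6]
opening: 0.996
grip_force: 0.0
```

>>> servo_tool --pt "0 0 0 0 0 0" --pt "0 0 0 0 0 0" --pt "0 0 0 0 0 0" --pt "0 0 0 0 0 0" --pt "0 0 0 0 0 0" --gripper 0

```text
time_s: 4.35
eef_pos: [0.4353, -0.1642, 0.0458]
eef_rot: [1.469, 2.777, -0.0]
wrist_force: [-0.6, 0.6, -0.3]
opening: 0.453
grip_force: 0.0
```

>>> servo_tool --pt "0 0 0 0 0 0" --pt "0 0 0 0 0 0" --pt "0 0 0 0 0 0" --pt "0 0 0 0 0 0"

```text
time_s: 4.85
eef_pos: [0.4348, -0.1646, 0.0458]
eef_rot: [-1.468, -2.776, 0.002]
wrist_force: [-3.4, -2.8, 1.9]
opening: 0.155
grip_force: 30.0
```

```bash
python3 go.py .436 -.165 .046 34; python3 -c "
from h import *
s=env.get_state();print(s['ft_torque'].round(3),s['wrist_force'].round(2))"
```

```text
t 4.85 p [ 0.4348 -0.1646  0.0458] yang 34.26 q6 -1.214
shift mm [-1.1  0.8 -0.2] turn deg [-0.07 -0.02  0.26]
[-0.555  0.643  0.008] [-3.42 -2.83  1.86]
```

>>> servo_tool --pt "0 -1 0 0 0 0" --pt "0 -1 0 0 0 0" --pt "0 -1 0 0 0 7" --pt "0 -1 0 0 0 14" --pt "0 -1 0 0 0 20"

```text
time_s: 5.48
eef_pos: [0.4349, -0.1646, 0.0458]
eef_rot: [1.933, 2.476, 0.001]
wrist_force: [3.6, 2.8, -0.5]
opening: 0.156
grip_force: 30.0
```

>>> servo_tool --pt "0 0 0 0 0 0" --pt "0 0 0 0 0 0"

```text
time_s: 5.72
eef_pos: [0.4349, -0.1646, 0.0458]
eef_rot: [1.926, 2.481, 0.001]
wrist_force: [4.1, 3.2, -1.1]
opening: 0.157
grip_force: 30.0
```

```bash
python3 go.py .436 -.165 .046 34; python3 -c "
from h import *
s=env.get_state();print(s['ft_torque'].round(3),s['wrist_force'].round(2), (Ro.from_rotvec(s['eef_rot']).as_matrix().T@s['wrist_force']).round(2))"
```

```text
t 5.725 p [ 0.4349 -0.1646  0.0458] yang 14.38 q6 -0.869
shift mm [-0.7  1.  -0.2] turn deg [ 6.000e-02  1.000e-02 -1.962e+01]
[ 0.535 -0.756 -0.08 ] [ 4.08  3.24 -1.11] [2.12 4.76 1.12]
```

>>> servo_tool --pt "0.2 0.5 0 0 0 8" --pt "0.2 0.5 0 0 0 16" --pt "0.2 0.5 0 0 0 24" --pt "0.2 0.5 0 0 0 32" --pt "0.2 0.5 0 0 0 40"

```text
time_s: 6.35
eef_pos: [0.4354, -0.1646, 0.0458]
eef_rot: [2.661, 1.668, 0.001]
wrist_force: [4.7, 1.5, -2.5]
opening: 0.16
grip_force: 30.0
```

>>> servo_tool --pt "0 0 0 0 0 8" --pt "0 0 0 0 0 16" --pt "0 0 0 0 0 24" --pt "0 0 0 0 0 32" --pt "0 0 0 0 0 36"

```text
time_s: 6.98
eef_pos: [0.4356, -0.1649, 0.0458]
eef_rot: [3.045, 0.766, 0.002]
wrist_force: [5.2, -0.7, -3.2]
opening: 0.156
grip_force: 30.0
```

>>> servo_tool --pt "0 0 0 0 0 3" --pt "0 0 0 0 0 7" --pt "0 0 0 0 0 7" --pt "0 0 0 0 0 7"

```text
time_s: 7.48
eef_pos: [0.4357, -0.165, 0.0458]
eef_rot: [3.086, 0.583, 0.002]
wrist_force: [4.6, 0.3, -3.0]
opening: 0.156
grip_force: 30.0
```

```bash
python3 go.py .4349 -.1646 .046 8
python3 - <<'E'
from h import *
s=env.get_state();print(s['ft_torque'].round(3),s['wrist_force'].round(2), (Ro.from_rotvec(s['eef_rot']).as_matrix().T@s['wrist_force']).round(2))
a=pic("scene")
A=cv2.resize(a[192:252,265:365],(800,480),interpolation=cv2.INTER_CUBIC)
for n,ang in(("red",34.1),("stop",8.3)):
    t=np.radians(ang);p=proj("scene",[[.4349+.05*np.cos(t),-.1646+.05*np.sin(t),.033]])[0];print(n,(p-[265,192])*8)
cv2.imwrite("pics/c2.png",A)
E
```

```text
t 7.475 p [ 0.4357 -0.165   0.0458] yang -68.6 q6 0.58
shift mm [-0.6 -0.7 -0.2] turn deg [ 1.30e-01  1.00e-02 -7.66e+01]
[-0.078 -0.622 -0.041] [ 4.6   0.32 -3.02] [4.39 1.38 3.03]
red [377.87877262 216.5605541 ]
stop [436.58342699 223.52270807]
```

View pics/c2.png

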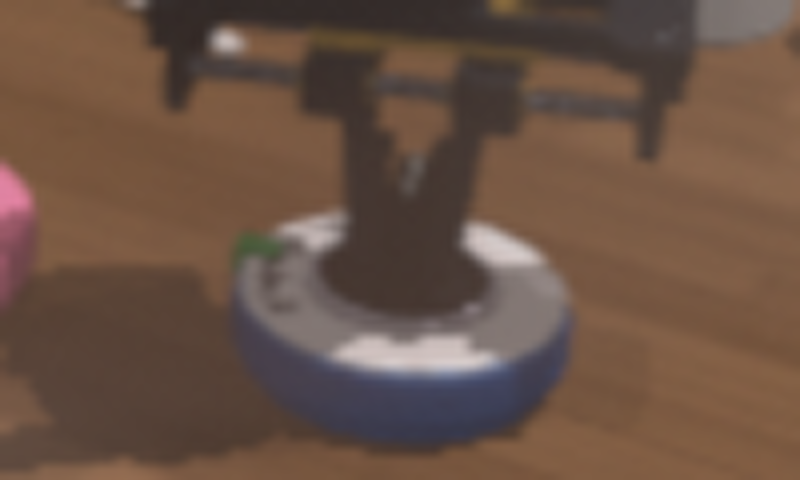

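The pads hold the bar (gap around crop (410,200)). The green clip at (258,245) is unmoved. The bar is at world angle 21.4°, well past red at about 34°. I'll add 4° for margin, then turn back to 97.8°.

>>> servo_tool --pt "0 0 0 0 0 4" --pt "0 0 0 0 0 4" --pt "0 0 0 0 0 4" --pt "-0.5 0 0 0 0 -2" --pt "-0.5 0 0 0 0 -9"

```text
time_s: 8.15
eef_pos: [0.4356, -0.165, 0.0458]
eef_rot: [3.029, 0.829, 0.004]
wrist_force: [7.8, 2.6, -3.1]
opening: 0.159
grip_force: 30.0
```

>>> servo_tool --pt "0 0 0 0 0 -8" --pt "0 0 0 0 0 -16" --pt "0 0 0 0 0 -24" --pt "0 0 0 0 0 -32" --pt "0 0 0 0 0 -40"

```text
time_s: 8.78
eef_pos: [0.4353, -0.1646, 0.0458]
eef_rot: [2.562, 1.816, 0.002]
wrist_force: [6.5, 2.9, -3.0]
opening: 0.157
grip_force: 30.0
```

>>> servo_tool --pt "0 0 0 0 0 -7" --pt "0 0 0 0 0 -14" --pt "0 0 0 0 0 -20" --pt "0 0 0 0 0 -20" --pt "0 0 0 0 0 -20"

```text
time_s: 9.4
eef_pos: [0.4351, -0.1646, 0.0458]
eef_rot: [2.213, 2.229, 0.001]
wrist_force: [5.3, 2.5, -1.6]
opening: 0.156
grip_force: 30.0
```

```bash
python3 go.py .435 -.1648 .046 7.8
```

```text
t 9.4 p [ 0.4351 -0.1646  0.0458] yang 0.41 q6 -0.625
shift mm [-0.2 -0.1 -0.2] turn deg [ 0.08  0.01 -7.39]
```

>>> servo_tool --pt "0 0 0 0 0 -4" --pt "0 0 0 0 0 -7.4" --pt "0 0 0 0 0 -7.4" --pt "0 0 0 0 0 -7.4"

```text
time_s: 9.9
eef_pos: [0.435, -0.1646, 0.0458]
eef_rot: [2.064, 2.367, 0.001]
wrist_force: [5.0, 2.6, -1.7]
opening: 0.155
grip_force: 30.0
```

>>> servo_tool --pt "0 0 0 0 0 0" --pt "0 0 0 0 0 0" --pt "0 0 0 0 0 0" --pt "0 0 0 0 0 0" --pt "0 0 0 0 0 0" --gripper 60

```text
time_s: 10.52
eef_pos: [0.4344, -0.1647, 0.0457]
eef_rot: [-2.068, -2.365, 0.0]
wrist_force: [-0.0, 0.6, -1.0]
opening: 0.675
grip_force: 0.0
```

```bash
python3 go.py .435 -.1648 .2 7.8
```

```text
t 10.525 p [ 0.4344 -0.1647  0.0457] yang 7.65 q6 -0.752
shift mm [  -0.2    0.6 -154.3] turn deg [-0.01 -0.   -0.15]
```

>>> servo_tool --pt "0 0 -20 0 0 0" --pt "0 0 -60 0 0 0" --pt "0 0 -110 0 0 0" --pt "0 0 -155 0 0 0" --pt "20 0 -175 0 0 0"

```text
time_s: 11.15
eef_pos: [0.4323, -0.1455, 0.2231]
eef_rot: [2.067, 2.36, 0.001]
wrist_force: [0.0, 0.1, -0.3]
opening: 0.678
grip_force: 0.0
```

>>> servo_tool --pt "50 0 0 0 0 0" --pt "100 -5 0 0 0 0" --pt "150 -10 0 0 0 0" --pt "200 -15 0 0 0 0" --pt "250 -20 0 0 0 0"

```text
time_s: 11.78
eef_pos: [0.378, 0.1017, 0.2209]
eef_rot: [2.069, 2.364, 0.0]
wrist_force: [1.0, -0.2, 0.5]
opening: 0.682
grip_force: 0.0
```

>>> servo_tool --pt "50 -10 0 0 0 0" --pt "100 -20 0 0 0 0" --pt "150 -30 0 0 0 0" --pt "200 -40 0 0 0 0" --pt "200 -40 0 0 0 0"

```text
time_s: 12.4
eef_pos: [0.311, 0.2953, 0.2206]
eef_rot: [-2.062, -2.37, 0.0]
wrist_force: [0.5, -1.2, -1.2]
opening: 0.682
grip_force: 0.0
```

Run:
```python
from m import *
b=pic("top");a=pic("scene")
B=cv2.resize(b[187:237,300:350],(400,400),interpolation=cv2.INTER_CUBIC)
A=cv2.resize(a[207:252,290:340],(400,400),interpolation=cv2.INTER_CUBIC)
cv2.imwrite("pics/c3.png",np.hstack([A,B]))
measure("top"); measure("top",1,np.array([.4364,-.1653]));measure("scene",4,np.array([.4364,-.1653]))
```

```text
top face [ 0.4363 -0.1653  0.0602] rms 0.0004
top green 11 [ 0.4285 -0.1078  0.036 ] r 0.058 ang 97.75
top orange 5 [ 0.4305 -0.1273  0.037 ] r 0.0384 ang 98.64
top red 6 [ 0.479 -0.141  0.033] r 0.0491 ang 29.64
top green 11 [ 0.4285 -0.1078  0.036 ] r 0.058 ang 97.84
top orange 5 [ 0.4306 -0.1273  0.037 ] r 0.0385 ang 98.75
top red 6 [ 0.479 -0.141  0.033] r 0.049 ang 29.7
scene green 8 [ 0.4284 -0.1098  0.036 ] r 0.056 ang 98.17
scene orange 2 [ 0.4303 -0.1275  0.037 ] r 0.0383 ang 99.13
scene red 2 [ 0.4367 -0.1239  0.033 ] r 0.0414 ang 89.58
```

View pics/c3.png

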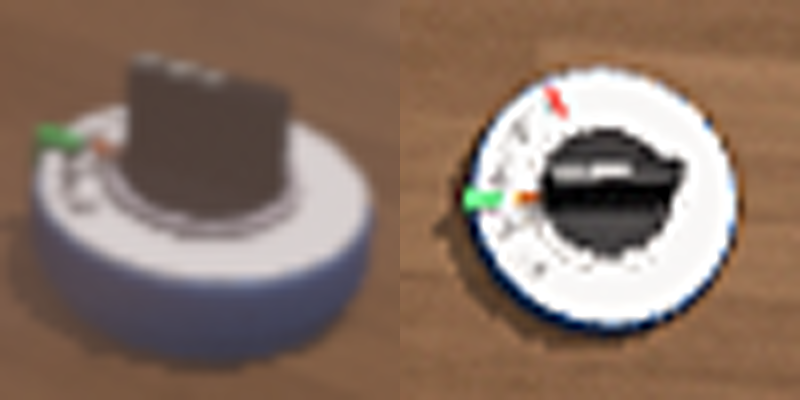

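The orange tip (top crop (528,198)) lines up with the green clip (483,199) to within about 1° in both views. The clip is unmoved and the robot is clear, so I'm handing in.

```bash
python3 -c "
from h import *
print(env.finish_job())"
```

```text
the job is handed in; nothing more can be done
None
```

I wound the blue timer's dial about 0.2 rad past the red mark, turned it back until the pointer lined up with the green clip to within about 1°, and let go. The clip had not moved, and I handed the job in.

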